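# Park the dummy loads in order of size

## Task

Put the four black finned dummy loads away in the grey cups on the rail, one to a cup, standing upright with the connector on top and flat on the cup's floor, in order of size: the smallest in the cup next to the blue power meter at the end of the rail, then each bigger one, the biggest in the farthest cup. Do not knock any of the loads over on the way.

Things in the scene. Friction and masses are not known exactly. Their poses are not given: they have to be found in the camera images.
- load_c: the smallest of four coaxial dummy loads: upright black ring-finned round body, 34 mm diameter, 42 mm tall, with a silver screw connector on top (21 mm across, 20 mm tall; 62 mm overall); about 0.12 kg. Origin: centre of its underside, z up its axis; yaw is arbitrary. Starts loose on the bench; which load stands where changes.
- load_a: the second smallest of four coaxial dummy loads: upright black ring-finned round body, 39 mm diameter, 60 mm tall, with a silver screw connector on top (21 mm across, 20 mm tall; 80 mm overall); about 0.20 kg. Origin: centre of its underside, z up its axis; yaw is arbitrary. Starts loose on the bench; which load stands where changes.
- load_d: the second biggest of four coaxial dummy loads: upright black ring-finned round body, 43 mm diameter, 80 mm tall, with a silver screw connector on top (21 mm across, 20 mm tall; 100 mm overall); about 0.31 kg. Origin: centre of its underside, z up its axis; yaw is arbitrary. Starts loose on the bench; which load stands where changes.
- load_b: the biggest of four coaxial dummy loads: upright black ring-finned round body, 47 mm diameter, 100 mm tall, with a silver screw connector on top (21 mm across, 20 mm tall; 120 mm overall); about 0.45 kg. Origin: centre of its underside, z up its axis; yaw is arbitrary. Starts loose on the bench; which load stands where changes.
- cup_a: one of four identical fixed shallow grey cups with a paler floor, in a straight row on a steel rail, about 90 mm apart, 72 mm across outside; round well 63 mm across, 6 mm deep. Origin: centre of its underside, 7.5 mm above the bench; well floor 5 mm and rim 11 mm above the origin; y along the row. Their order in the row changes each time: go by position.
- cup_b: one of four identical fixed shallow grey cups with a paler floor, in a straight row on a steel rail, about 90 mm apart, 72 mm across outside; round well 63 mm across, 6 mm deep. Origin: centre of its underside, 7.5 mm above the bench; well floor 5 mm and rim 11 mm above the origin; y along the row. Their order in the row changes each time: go by position.
- cup_c: one of four identical fixed shallow grey cups with a paler floor, in a straight row on a steel rail, about 90 mm apart, 72 mm across outside; round well 63 mm across, 6 mm deep. Origin: centre of its underside, 7.5 mm above the bench; well floor 5 mm and rim 11 mm above the origin; y along the row. Their order in the row changes each time: go by position.
- cup_d: one of four identical fixed shallow grey cups with a paler floor, in a straight row on a steel rail, about 90 mm apart, 72 mm across outside; round well 63 mm across, 6 mm deep. Origin: centre of its underside, 7.5 mm above the bench; well floor 5 mm and rim 11 mm above the origin; y along the row. Their order in the row changes each time: go by position.
- meter: blue box at one end of the row of cups (left or right, it changes), fixed: 150 mm deep (x), 105 wide (y), 50 tall, on top a dark screen and a white dial up to 63 mm, sockets 18 mm out of its front (-x). Origin: centre of its underside, 60 mm behind the cups' line, about 120 mm along it from the nearest cup. Not the silver box at the other end, nor the blue units farther back.
There are look-alikes about, which are no part of the job. Leave any orange or yellow look-alike of the load_c alone. What is shaped like the load_a but green is not meant.

How it is judged:
By the outcome, as a careful person would: the job done as asked, in the order asked, and still so for the second after the job is handed in, with the robot touching nothing.
It also fails if it takes over 120 s, if anything falls off the work surface, if the arm or the gripper's body presses on something with over 40 N, if the wrist force passes 120 N, or if a joint passes its speed limit or range.

## Robot

A 6-joint arm with a two-finger parallel gripper is mounted at the origin on the work surface. World frame = base frame: x ahead of the robot, y to its left, z up, the work surface at z = 0. Lengths are in m, angles in degrees, forces in N, time in s.
With the tool pointing down it reaches from about 0.275 to 0.75 m from the base axis. Payload 10.2 kg.
Tool frame: the origin (TCP) lies at the very end of the fingers, on their centre line; the grasp point (between the pads) lies robot.hold_point_z behind it (robot.hold_point_z is the distance from the TCP to the grasp point, in m); z points along the fingers, y is the line along which they close (so a half turn about z gives the same grasp; the last joint's range is limited). The gripper opens to 88 mm and grips with 3 to 60 N. Pads are 18 mm wide; open, the fingers measure 123 mm over their backs; the gripper's body (75 mm by 187 mm) begins 45 mm behind the grasp point.
Start: joints at [-80.409, 17.928, 85.812, -0, 76.261, -12.8], TCP at [0.2, -0.485, 0.239] pointing down, gripper open.
Joint ranges: [-168.41, 168.41], [-55.51, 124.54], [10.69, 146.95], [-70.63, 250.63], [1, 178], [-165.06, 165.06]. Speed limits (degrees/s): [136.94, 136.94, 172.46, 180, 180, 180].

## Interface

Orientations are given as [roll, pitch, yaw] about the fixed x, y, z axes, in that order (R = Rz(yaw) Ry(pitch) Rx(roll)).
In Python, from workcell import robot gives the robot as it stands.
- The arm moves only by the shell command python3 -m handwheel 'ROWS' [FORCE]. ROWS is text: rows parted by semicolons, each of 7 numbers parted by spaces: the opening, from -1 (shut) to 1 (fully open), then the shift along the tool's x, y, z each as a share of 120 mm, from -1 to 1, then the turn, a rotation vector about the tool's x, y, z each as a share of 1.5 rad, from -1 to 1. In form: jaw dx dy dz wx wy wz; .... A call has 1 to 5 rows; each row is the pose to reach, as a shift and turn from the pose commanded when the call began, along the tool's axes at that moment; what a row does not reach only later rows make up. A row lasts 1/12 s, in which the tool goes at most 41.7 mm and 7.16 degrees, less where a joint would pass 70% of its speed; a pose out of reach is approached as far as the arm can. A call with a number of a shift or a turn outside -1 to 1 is refused whole. A call with a gripper value outside its range is refused whole. The fingers move at their own pace and stop on an object; FORCE is the grip in N (left out, the last holds). Time passes only in rows, so rows that repeat a pose let the fingers close. It gives the time, the measured TCP pose, the force, the opening and the grip force at its end, in the units of the state.
- robot.state(): the state, without advancing time (a new reading comes with each control period).
- robot.grab_frame(name): name is "scene" or "top"; returns the picture (400x640x3 uint8, red, green, blue); there is no depth.
- robot.camera_model(name): a dict with "intrinsics" (3x3 intrinsics, pixels), "k1" (the pictures are not rectified: a ray, as slopes to the right and down, at radius r is drawn at 1 + k1 r^2 times it, then the intrinsics apply), "eye" and "orientation" of the camera in the world. Camera axes: x right, y down, z forward; pixel columns grow to the right and rows downward; lengths in m; the calibration is good to about 2 mm. A picture is of the moment at which its call begins. camera_model takes no time and is no camera call.
- robot.close_job(): hands the job in; it is judged then, once.
Trained networks look in the newest picture that a camera, given by its name, has taken for a name from the list of things; names that differ only in an ending like _2 or _b are one class to them, and where a whole thing is asked for, a point or a joint stands for the part that bears it (a point fixed in the world has none). Each returns a list of dicts, best first, with "conf" (0 to 1); they miss things now and then, are a little off and sometimes report something else, mostly with a low value. They report only what shows in the picture. A call takes as long as a camera call. They do not tell look-alikes from the thing itself.
- robot.find_in(camera, name): "centre" ([x, y, z] in m, in the coordinates of the camera as it stood for that picture, good to about 4 mm: the middle of the surface that is visible of it).
- robot.regions_of(camera, name): "mask" (400x640 bool, what is visible of it).
The state is a dict: "clock": time; "q": joint angles; "qd": joint speeds; "effort": joint torques, N m; "position": TCP position; "ee_rot": TCP orientation; "wrist_force": force on the tool from outside, world axes, zero at the start; "torque": the same for the moment, N m; "grip_width": finger opening in m; "gripper_force": force on a finger pad.
Only numpy, scipy, OpenCV 4.12 (cv2) and the standard library are available. Lean on these libraries where they do the work, as an engineer would, in place of code of your own. Each camera call takes 0.05 s, during which the arm holds its last target. There are 200 camera calls.

## Working session

There is one attempt and no reset: what is moved stays moved. The work goes in short steps, Python scripts to look and compute and a shell command to move; the robot and the scene stay as the last step left them, time stands still between calls to the robot, and variables do not carry over. Pictures are saved under pics/ and viewed, at most 14 in all, crops included, and the job is handed in when it is done.

```bash
mkdir -p pics; python3 - <<'E'
from workcell import robot
import cv2
for n in("scene","top"):
    im=robot.grab_frame(n); cv2.imwrite(f"pics/{n}0.png",im[:,:,::-1]); m=robot.camera_model(n); print(n,m)
print(robot.state(),robot.hold_point_z)
E
```

```text
scene {'intrinsics': array([[478.64575747,   0.        , 315.32060709],
       [  0.        , 478.64575747, 193.72024974],
       [  0.        ,   0.        ,   1.        ]]), 'k1': -0.009918124729433616, 'eye': array([1.00292579, 0.45373464, 1.00775285]), 'orientation': array([-146.74767509,    0.82170979,  133.27575029])}
top {'intrinsics': array([[409.64564714,   0.        , 317.97004508],
       [  0.        , 409.64564714, 199.47922165],
       [  0.        ,   0.        ,   1.        ]]), 'k1': -0.04028968296015769, 'eye': array([ 0.4343156 , -0.00408237,  0.86173828]), 'orientation': array([-171.69465116,   -0.57519849,  -89.40901537])}
{'clock': 0.1, 'q': array([-8.04085572e+01,  1.79536445e+01,  8.58461591e+01, -2.08297304e-04,
        7.62596078e+01, -1.28009205e+01]), 'qd': array([-0.07410433, -0.0410135 , -0.12587787,  0.03303886, -0.02278613,
        0.01412887]), 'effort': array([ 2.73769459e-03, -4.02812147e+01, -2.52644295e+01,  6.95079658e-02,
        3.42054502e-02, -6.38730558e-05]), 'position': array([ 0.19994297, -0.48522449,  0.23826444]), 'ee_rot': array([-1.79942020e+02, -1.29661707e-02,  2.23924062e+01]), 'wrist_force': array([-0.78521862,  0.10983787,  0.38194223]), 'torque': array([0.00094132, 0.04925031, 0.06026463]), 'gripper_force': 0.0, 'grip_width': 0.08800705185059014} 0.0187
```

View pics/scene0.png

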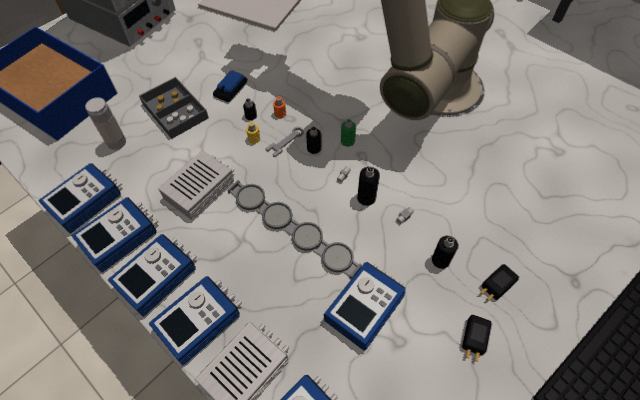

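View pics/top0.png

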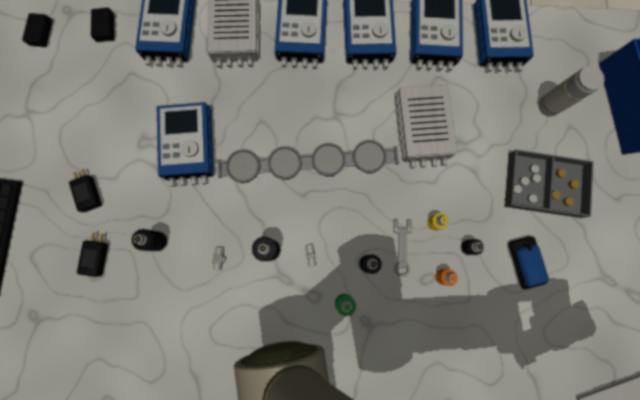

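The scene view shows the black candidates at (250,110), (314,139), (369,186) and (445,252). In the top view they are at (473,247), (371,264), (266,248) and (150,239). 
Look-alikes to leave alone (scene view): orange (279,107), yellow (253,133) and green (348,132). The black adapters at (498,282) and (477,335) are not loads either. 
The meter is at (365,305). The cups run outward from it: (338,257), (307,237), (277,215), (250,196). In the top view those are (243,166), (285,163), (328,159), (369,156).

```bash
cat > h.py <<'E'
import numpy as np,cv2
from workcell import robot
from scipy.spatial.transform import Rotation as R
from scipy.optimize import minimize,least_squares
cam={n:robot.camera_model(n) for n in("scene","top")}
def proj(n,P):
    m=cam[n];Rm=R.from_euler('xyz',m["orientation"],degrees=True).as_matrix()
    c=(np.atleast_2d(P)-m["eye"])@Rm; s=c[:,:2]/c[:,2:]; s=s*(1+m["k1"]*(s**2).sum(1,keepdims=True))
    K=m["intrinsics"]; return s@K[:2,:2].T+K[:2,2]
def tri(px,x0=(.45,0,.02)):
    return least_squares(lambda p:np.concatenate([proj(n,p)[0]-px[n] for n in px]),x0)
T=np.linspace(0,2*np.pi,40,endpoint=False)
def ring(x,y,z,r): return np.c_[x+r*np.cos(T),y+r*np.sin(T),np.full(40,z)]
SZ=dict(c=(.034,.042),a=(.039,.060),d=(.043,.080),b=(.047,.100))
def sil(n,x,y,z,d,h):
    im=np.zeros((400*8,640*8),np.uint8)
    for pts in (np.r_[ring(x,y,z,d/2),ring(x,y,z+h,d/2)],np.r_[ring(x,y,z+h,.0105),ring(x,y,z+h+.02,.0105)]):
        cv2.fillConvexPoly(im,cv2.convexHull(((proj(n,pts)+.5)*8).astype(np.int32)),1)
    return cv2.resize(im.astype(np.float32),(640,400),interpolation=cv2.INTER_AREA)
E
cat > m1.py <<'E'
from h import *
ms={}
for n in("scene","top"):
    robot.grab_frame(n)
    for name in("load_a","cup_a"):
        L=robot.regions_of(n,name); ms[n,name]=[l["mask"] for l in L if l["conf"]>.3]
        print(n,name,[(round(l["conf"],2),*np.argwhere(l["mask"]).mean(0)[::-1].round(1),int(l["mask"].sum())) for l in L])
import pickle;pickle.dump(ms,open("ms.pkl","wb"))
def near(n,k,p):
    L=[(np.hypot(*(np.argwhere(m).mean(0)[::-1]-p)),i) for i,m in enumerate(ms[n,k])]
    d,i=min(L); return ms[n,k][i] if d<15 else None
for s,t in [((250,110),(473,247)),((314,139),(371,264)),((369,186),(266,248)),((445,252),(150,239))]:
    M={"scene":near("scene","load_a",s),"top":near("top","load_a",t)}
    x0=tri({"scene":s,"top":t}).x; print("mid",x0.round(3))
    for k,(d,h) in SZ.items():
        f=lambda p:sum(np.abs(sil(n,*p,0,d,h)-m).sum()/m.sum() for n,m in M.items() if m is not None)
        r=minimize(f,x0[:2],method="Nelder-Mead",options=dict(initial_simplex=x0[:2]+np.array([[0,0],[.01,0],[0,.01]]),maxiter=40))
        print(k,r.x.round(4),round(r.fun,3))
for s,t in [((338,257),(243,166)),((307,237),(285,163)),((277,215),(328,159)),((250,196),(369,156))]:
    px={}
    for n,p in(("scene",s),("top",t)):
        m=near(n,"cup_a",p)
        if m is not None:
            c=max(cv2.findContours(m.astype(np.uint8),0,1)[0],key=len); px[n]=np.array(cv2.minAreaRect(c)[0])
    r=tri(px); print("cup",r.x.round(4),len(px),round(r.cost,2))
E
python3 m1.py
```

```text
scene load_a [(0.85, np.float64(347.9), np.float64(133.0), 327), (0.81, np.float64(367.9), np.float64(185.3), 679), (0.75, np.float64(279.2), np.float64(107.1), 215), (0.63, np.float64(252.5), np.float64(132.4), 253), (0.61, np.float64(444.8), np.float64(251.7), 612), (0.58, np.float64(249.4), np.float64(109.3), 203), (0.58, np.float64(313.5), np.float64(140.5), 314)]
scene cup_a [(0.97, np.float64(337.5), np.float64(256.7), 734), (0.94, np.float64(276.8), np.float64(215.0), 645), (0.76, np.float64(307.5), np.float64(235.6), 757)]
top load_a [(0.96, np.float64(265.9), np.float64(249.2), 607), (0.82, np.float64(471.9), np.float64(247.0), 286), (0.7, np.float64(437.8), np.float64(221.3), 320), (0.69, np.float64(369.9), np.float64(263.8), 363), (0.68, np.float64(445.8), np.float64(276.9), 316), (0.61, np.float64(148.0), np.float64(240.2), 680), (0.61, np.float64(344.6), np.float64(304.9), 375)]
top cup_a [(0.98, np.float64(284.5), np.float64(163.0), 846), (0.77, np.float64(327.3), np.float64(159.3), 888), (0.64, np.float64(368.8), np.float64(156.0), 937), (0.62, np.float64(242.8), np.float64(165.8), 927)]
mid [ 0.461 -0.332  0.018]
c [ 0.4618 -0.3271] 0.441
a [ 0.4637 -0.3214] 1.508
d [ 0.4627 -0.3196] 2.797
b [ 0.4672 -0.3108] 4.285
mid [ 0.425 -0.118  0.032]
c [ 0.4261 -0.115 ] 0.454
a [ 0.4267 -0.1155] 0.269
d [ 0.4275 -0.1121] 0.972
b [ 0.429  -0.1078] 1.836
mid [0.454 0.092 0.052]
c [0.4504 0.0942] 1.15
a [0.4536 0.0929] 0.796
d [0.4527 0.091 ] 0.404
b [0.4523 0.0895] 0.149
mid [0.469 0.326 0.04 ]
c [0.4638 0.3292] 0.942
a [0.4666 0.3279] 0.476
d [0.4679 0.327 ] 0.13
b [0.4681 0.326 ] 0.723
cup [0.6284 0.1498 0.0114] 2 0.21
cup [0.6358 0.0609 0.0105] 2 0.45
cup [ 0.6449 -0.0299  0.0119] 2 0.02
cup [ 0.673  -0.1284 -0.0635] 1 0.0
```

```bash
python3 - <<'E'
import cv2,numpy as np
a=cv2.imread("pics/scene0.png");b=cv2.imread("pics/top0.png")
cv2.imwrite("pics/crop1.png",np.vstack([cv2.resize(a[85:285,220:480],(780,300*2))[:300*1*2:2],cv2.resize(b[215:300,120:510],(780,170))]))
E
```

```text
(no output)
```

View pics/crop1.png

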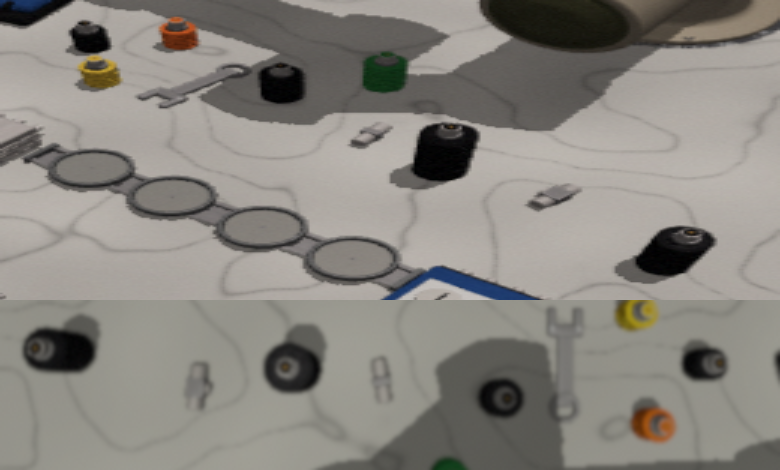

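The fits and the crop agree on which load is which, and the colours confirm these are the black ones:
- load_c at (.462,-.327)
- load_a at (.427,-.116)
- load_b at (.452,.090)
- load_d at (.468,.327)

The cups are at (.628,.150), (.636,.061), (.645,-.030) and, by extrapolation, (.653,-.120). I'll turn the tool to yaw 90 so the jaws close along x, across the row.

```bash
python3 -m handwheel '1 0 0 0 0 0 -.393;1 0 0 0 0 0 -.393;1 0 0 0 0 0 -.393;1 0 0 0 0 0 -.393;1 0 0 0 0 0 -.393' 25; python3 -m handwheel '1 0 0 0 0 0 -.393;1 0 0 0 0 0 -.393;1 0 0 0 0 0 -.393;1 0 0 0 0 0 -.393;1 0 0 0 0 0 -.393'; python3 -m handwheel '1 .66 1 0 0 0 0;1 .66 1 0 0 0 0;1 .66 1 0 0 0 0;1 .66 1 0 0 0 0;1 .66 1 0 0 0 0'
```

```text
clock: 0.82
position: [0.2, -0.4854, 0.2387]
ee_rot: [-180.0, -0.0, 56.5]
wrist_force: [-0.4, -0.1, 0.8]
grip_width: 0.088
gripper_force: 0.0
clock: 1.23
position: [0.2, -0.4854, 0.2387]
ee_rot: [-180.0, 0.0, 90.3]
wrist_force: [0.7, 0.2, -0.5]
grip_width: 0.0883
gripper_force: 0.0
clock: 1.65
position: [0.3227, -0.4042, 0.2388]
ee_rot: [180.0, -0.0, 90.2]
wrist_force: [-0.5, -0.6, -0.3]
grip_width: 0.0881
gripper_force: 0.0
```

```bash
python3 -m handwheel '1 .6 1 0 0 0 0;1 .6 1 0 0 0 0;1 .6 1 0 0 0 0;1 .6 1 0 0 0 0;1 .6 1 0 0 0 0'; python3 -m handwheel '1 .04 .16 1 0 0 0;1 .04 .16 1 0 0 0;1 .04 .16 1 0 0 0;1 .04 .16 1 0 0 0;1 .04 .16 1 0 0 0'
```

```text
clock: 2.07
position: [0.4418, -0.3333, 0.2384]
ee_rot: [180.0, -0.0, 90.1]
wrist_force: [0.4, -0.3, -1.0]
grip_width: 0.0878
gripper_force: 0.0
clock: 2.48
position: [0.4581, -0.3304, 0.1184]
ee_rot: [-179.9, -0.1, 89.9]
wrist_force: [-0.3, -0.1, 1.4]
grip_width: 0.0885
gripper_force: 0.0
```

```bash
python3 - <<'E'
from h import *
ims=[]
for n in("scene","top"):
    im=robot.grab_frame(n)[:,:,::-1]
    u,v=proj(n,[.462,-.327,.06])[0].astype(int)
    u=min(max(u,65),575);v=max(v,65); ims.append(cv2.resize(im[v-65:v+65,u-65:u+65],(400,400)))
cv2.imwrite("pics/p2.png",np.hstack(ims)); print(robot.state()["position"])
E
```

```text
[ 0.45934074 -0.33137896  0.12132935]
```

View pics/p2.png

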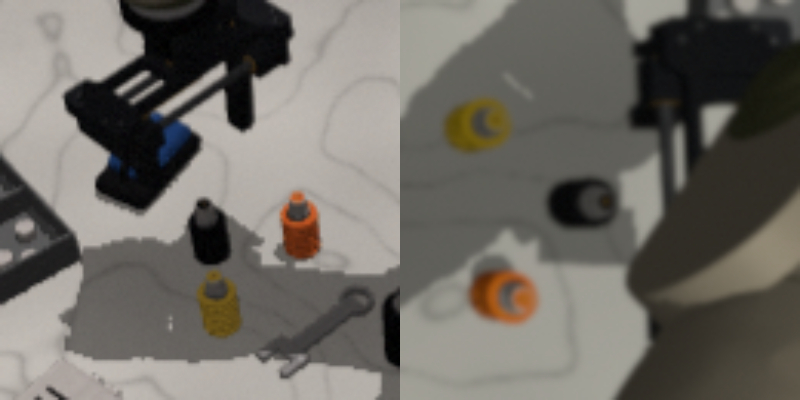

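The crop shows black load_c standing between yellow and orange, with the gripper above it. I'll check numerically where the TCP projects, and refine c using its dark body and connector.

```bash
python3 - <<'E'
from h import *
import pickle
ms=pickle.load(open("ms.pkl","rb"))
S=robot.state()["position"]
out=[]
for n,i in(("scene",5),("top",1)):
    im=cv2.imread(f"pics/{n}0.png") ; m=ms[n,"load_a"][i].astype(np.uint8)
    s=(sil(n,.462,-.330,0,.034,.042)>.5).astype(np.uint8)
    a=np.argwhere(m);b=np.argwhere(s); print(n,"mask",a.min(0),a.max(0),"model",b.min(0),b.max(0))
    g=robot.grab_frame(n)[:,:,::-1].copy()
    for dx in(-.044,0,.044):
        u,v=proj(n,S+[dx,0,0])[0]; cv2.circle(g,(int(u),int(v)),1,(0,0,255),-1)
    big=[]
    for q in(im.copy(),g):
        c,_=cv2.findContours(s,0,1); cv2.drawContours(q,c,-1,(0,255,0),1)
        u,v=proj(n,[.462,-.327,.06])[0].astype(int);u=min(max(u,50),590);v=max(v,50)
        big.append(cv2.resize(q[v-50:v+50,u-50:u+50],(400,300),interpolation=0))
    out.append(np.hstack(big))
cv2.imwrite("pics/p3.png",np.vstack(out))
E
```

```text
scene mask [ 99 244] [119 255] model [ 97 242] [118 255]
top mask [239 461] [255 482] model [239 461] [255 485]
```

View pics/p3.png

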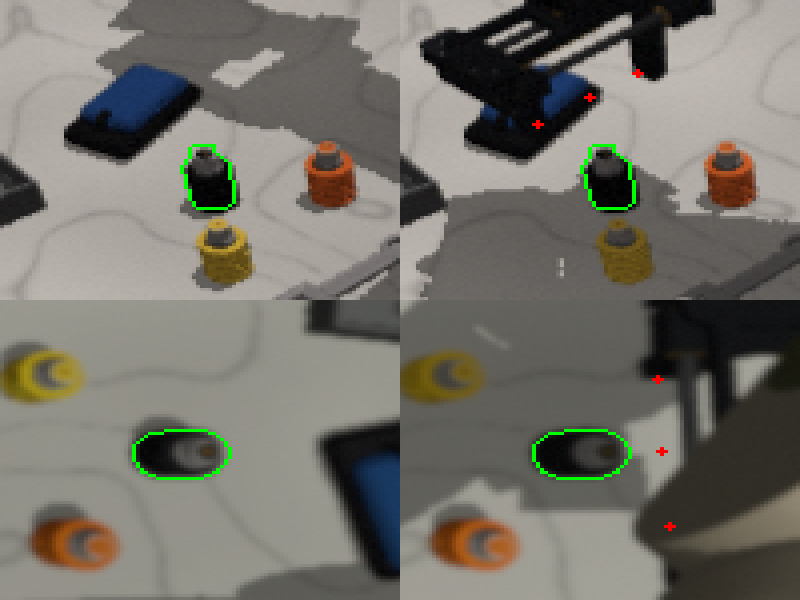

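The overlay fits within about 1 px, and the red TCP marks sit on the fingertips. Now descend, grip and lift.

```bash
python3 -m handwheel '1 .03 .02 .3 0 0 0;1 .03 .02 .6 0 0 0;1 .03 .02 .88 0 0 0;1 .03 .02 .88 0 0 0;1 .03 .02 .88 0 0 0'; python3 -m handwheel '-1 0 0 0 0 0 0;-1 0 0 0 0 0 0;-1 0 0 0 0 0 0;-1 0 0 0 0 0 0;-1 0 0 0 0 0 0' 25;  python3 -m handwheel '-1 0 0 0 0 0 0;-1 0 0 0 0 0 0;-1 0 0 0 0 0 0;-1 0 0 0 0 0 0;-1 0 0 0 0 0 0'
```

```text
clock: 3.1
position: [0.4618, -0.3265, 0.0141]
ee_rot: [-180.0, -0.0, 89.9]
wrist_force: [-0.1, -0.9, 0.6]
grip_width: 0.0882
gripper_force: 0.0
clock: 3.52
position: [0.462, -0.3264, 0.014]
ee_rot: [179.9, 0.1, 89.9]
wrist_force: [0.3, 0.2, 0.2]
grip_width: 0.0571
gripper_force: 0.0
clock: 3.93
position: [0.4617, -0.3261, 0.0131]
ee_rot: [180.0, -0.0, 89.9]
wrist_force: [-0.1, 0.0, -0.3]
grip_width: 0.0333
gripper_force: 25.0
```

```bash
python3 -m handwheel '-1 0 0 -.3 0 0 0;-1 0 0 -.6 0 0 0;-1 0 0 -.8 0 0 0;-1 0 0 -1 0 0 0;-1 0 0 -1 0 0 0'; for i in 1 2; do python3 -m handwheel '-1 .3 .1 0 0 0 0;-1 .6 .2 0 0 0 0;-1 .9 .3 0 0 0 0;-1 .99 .345 0 0 0 0;-1 .99 .345 0 0 0 0'; done;  python3 -m handwheel '-1 .3 .1 0 0 0 0;-1 .6 .2 0 0 0 0;-1 .9 .3 0 0 0 0;-1 .99 .345 0 0 0 0;-1 .99 .345 0 0 0 0'; python3 -m handwheel '-1 .3 .1 0 0 0 0;-1 .6 .2 0 0 0 0;-1 .9 .3 0 0 0 0;-1 .99 .345 0 0 0 0;-1 .99 .345 0 0 0 0'
```

```text
clock: 4.35
position: [0.463, -0.3274, 0.1376]
ee_rot: [179.7, 0.3, 90.0]
wrist_force: [0.3, 0.1, -0.3]
grip_width: 0.0332
gripper_force: 25.0
clock: 4.77
position: [0.5037, -0.2047, 0.1321]
ee_rot: [-179.9, -0.1, 90.1]
wrist_force: [0.1, -0.7, -1.6]
grip_width: 0.0334
gripper_force: 25.0
clock: 5.18
position: [0.5453, -0.0874, 0.1324]
ee_rot: [-180.0, -0.0, 90.1]
wrist_force: [0.7, -0.0, -0.6]
grip_width: 0.0335
gripper_force: 25.0
clock: 5.6
position: [0.5869, 0.0306, 0.1325]
ee_rot: [-180.0, 0.0, 90.1]
wrist_force: [0.7, -1.3, -2.1]
grip_width: 0.0337
gripper_force: 25.0
clock: 6.02
position: [0.6285, 0.1487, 0.1323]
ee_rot: [-180.0, 0.0, 90.0]
wrist_force: [-0.0, 0.1, -1.2]
grip_width: 0.0333
gripper_force: 25.0
```

```bash
python3 - <<'E'
from h import *
s=robot.state();print(s["position"],s["grip_width"],s["gripper_force"],s["clock"])
c=[]
for n in("scene","top"):
    im=robot.grab_frame(n)[:,:,::-1]
    u,v=proj(n,[.63,.12,.05])[0].astype(int); c.append(cv2.resize(im[v-80:v+80,u-80:u+80],(400,400)))
cv2.imwrite("pics/p4.png",np.hstack(c))
E
```

```text
[0.62850559 0.14872018 0.1323176 ] 0.033276878886585176 25.00022283755243 6.0167
```

View pics/p4.png

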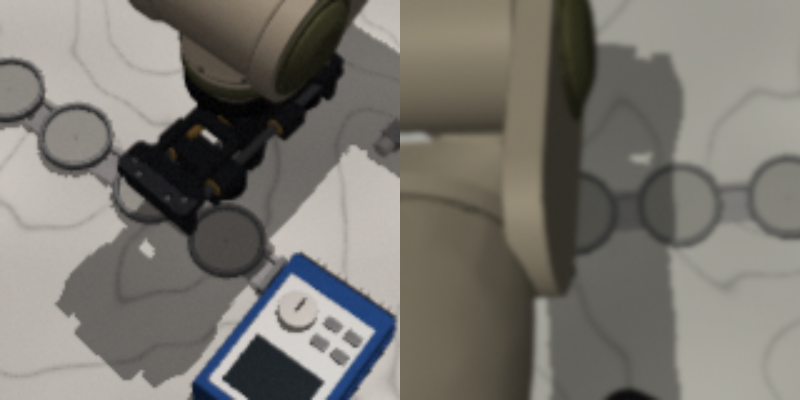

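The gripper with load_c is above the cup next to the meter (cup at (228,240) in the left crop). Lower it, with small steps at the end to feel for contact.

```bash
python3 -m handwheel '-1 0 0 .3 0 0 0;-1 0 0 .55 0 0 0;-1 0 0 .75 0 0 0;-1 0 0 .85 0 0 0;-1 0 0 .85 0 0 0'; python3 -m handwheel '-1 0 0 .01 0 0 0;-1 0 0 .02 0 0 0;-1 0 0 .025 0 0 0;-1 0 0 .03 0 0 0;-1 0 0 .03 0 0 0'
```

```text
clock: 6.53
position: [0.6265, 0.1467, 0.0287]
ee_rot: [-179.7, 0.0, 89.8]
wrist_force: [-0.4, -0.3, -1.8]
grip_width: 0.0333
gripper_force: 25.0
clock: 6.95
position: [0.6281, 0.149, 0.0282]
ee_rot: [179.9, -0.0, 90.0]
wrist_force: [-0.9, -0.7, -1.8]
grip_width: 0.0335
gripper_force: 25.0
```

```bash
python3 -m handwheel '-1 0 0 .01 0 0 0;-1 0 0 .01 0 0 0;-1 0 0 .01 0 0 0;-1 0 0 .01 0 0 0';python3 -m handwheel '-1 0 0 .01 0 0 0;-1 0 0 .01 0 0 0;-1 0 0 .01 0 0 0;-1 0 0 .01 0 0 0'
```

```text
clock: 7.28
position: [0.6278, 0.149, 0.0263]
ee_rot: [180.0, 0.0, 89.9]
wrist_force: [0.3, -0.2, -0.9]
grip_width: 0.0333
gripper_force: 25.0
clock: 7.62
position: [0.628, 0.149, 0.0256]
ee_rot: [180.0, -0.0, 89.9]
wrist_force: [-1.1, -0.4, 4.6]
grip_width: 0.033
gripper_force: 25.0
```

Contact at 4.6 N, with the floor about 12 mm up, as expected. Release, lift and go above load_a.

```bash
python3 -m handwheel '1 0 0 0 0 0 0;1 0 0 0 0 0 0;1 0 0 0 0 0 0;1 0 0 0 0 0 0;1 0 0 0 0 0 0'; python3 -m handwheel '1 0 0 0 0 0 0;1 0 0 0 0 0 0;1 0 0 0 0 0 0;1 0 0 0 0 0 0;1 0 0 0 0 0 0'; python3 -m handwheel '1 0 0 -.3 0 0 0;1 0 0 -.6 0 0 0;1 0 0 -.8 0 0 0;1 0 0 -1 0 0 0;1 0 0 -1 0 0 0'; python3 -m handwheel '1 -.735 -.56 0 0 0 0;1 -.735 -.56 0 0 0 0;1 -.735 -.56 0 0 0 0;1 -.735 -.56 0 0 0 0'; python3 -m handwheel '1 -.735 -.56 0 0 0 0;1 -.735 -.56 0 0 0 0;1 -.735 -.56 0 0 0 0;1 -.735 -.56 0 0 0 0';  python3 -m handwheel '1 -.735 -.56 0 0 0 0;1 -.735 -.56 0 0 0 0;1 -.735 -.56 0 0 0 0;1 -.735 -.56 0 0 0 0;1 -.735 -.56 0 0 0 0'
```

```text
clock: 8.03
position: [0.6278, 0.1489, 0.0249]
ee_rot: [-180.0, 0.0, 89.9]
wrist_force: [-0.2, 0.7, -0.0]
grip_width: 0.0645
gripper_force: 0.0
clock: 8.45
position: [0.6278, 0.1489, 0.0251]
ee_rot: [180.0, 0.0, 89.9]
wrist_force: [0.4, 0.3, -0.7]
grip_width: 0.0883
gripper_force: 0.0
clock: 8.87
position: [0.6297, 0.1491, 0.1505]
ee_rot: [179.5, -0.0, 89.9]
wrist_force: [0.1, -0.5, 1.2]
grip_width: 0.0881
gripper_force: 0.0
clock: 9.2
position: [0.5581, 0.0578, 0.1446]
ee_rot: [-179.9, 0.0, 89.8]
wrist_force: [-0.1, -0.4, 0.8]
grip_width: 0.0877
gripper_force: 0.0
clock: 9.53
position: [0.4913, -0.0298, 0.1447]
ee_rot: [-179.9, 0.0, 89.8]
wrist_force: [0.2, 0.6, 0.1]
grip_width: 0.0885
gripper_force: 0.0
clock: 9.95
position: [0.4262, -0.1159, 0.1451]
ee_rot: [180.0, -0.0, 89.8]
wrist_force: [0.4, 0.1, -0.7]
grip_width: 0.0877
gripper_force: 0.0
```

```bash
python3 - <<'E'
from h import *
s=robot.state();S=s["position"];print(S)
c=[]
for n,P in(("scene",[.63,.12,.05]),("scene",[.4267,-.1155,.06])):
    im=robot.grab_frame(n)[:,:,::-1].copy()
    k=cv2.findContours((sil(n,.4267,-.1155,0,.039,.06)>.5).astype(np.uint8),0,1)[0];cv2.drawContours(im,k,-1,(0,255,0),1)
    u,v=proj(n,P)[0].astype(int); c.append(cv2.resize(im[v-60:v+60,u-60:u+60],(400,400)))
cv2.imwrite("pics/p5.png",np.hstack(c))
E
```

```text
[ 0.42618361 -0.11585654  0.14509657]
```

View pics/p5.png

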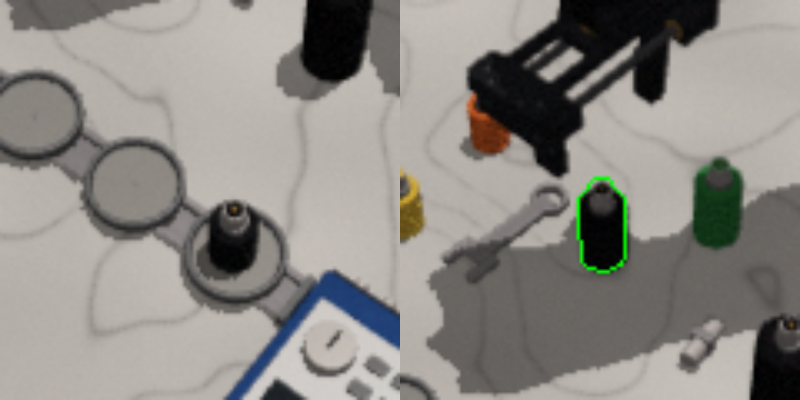

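load_c stands upright in the first cup, at (235,240) in the left crop. load_a's outline fits, at (603,228) in the right crop. Next, grasp a.

```bash
python3 -m handwheel '1 0 0 .3 0 0 0;1 0 0 .6 0 0 0;1 0 0 .85 0 0 0;1 0 0 .96 0 0 0;1 0 0 .96 0 0 0'; python3 -m handwheel '-1 0 0 0 0 0 0;-1 0 0 0 0 0 0;-1 0 0 0 0 0 0;-1 0 0 0 0 0 0;-1 0 0 0 0 0 0' 28;  python3 -m handwheel '-1 0 0 0 0 0 0;-1 0 0 0 0 0 0;-1 0 0 0 0 0 0;-1 0 0 0 0 0 0;-1 0 0 0 0 0 0'
```

```text
clock: 10.47
position: [0.4252, -0.1136, 0.0272]
ee_rot: [-179.7, -0.2, 90.0]
wrist_force: [-0.4, -0.7, 0.1]
grip_width: 0.0881
gripper_force: 0.0
clock: 10.88
position: [0.4264, -0.1156, 0.0307]
ee_rot: [179.9, 0.0, 89.9]
wrist_force: [-0.7, 0.9, 0.5]
grip_width: 0.0567
gripper_force: 0.0
clock: 11.3
position: [0.4261, -0.1155, 0.0301]
ee_rot: [180.0, 0.0, 89.9]
wrist_force: [-0.5, -0.0, 2.2]
grip_width: 0.0383
gripper_force: 28.0
```

```bash
python3 -m handwheel '-1 0 0 -.3 0 0 0;-1 0 0 -.6 0 0 0;-1 0 0 -.8 0 0 0;-1 0 0 -1 0 0 0;-1 0 0 -1 0 0 0'; python3 -m handwheel '-1 .2 .25 0 0 0 0;-1 .45 .5 0 0 0 0;-1 .65 .77 0 0 0 0;-1 .735 .874 0 0 0 0;-1 .735 .874 0 0 0 0'; python3 -m handwheel '-1 .2 .25 0 0 0 0;-1 .45 .5 0 0 0 0;-1 .65 .77 0 0 0 0;-1 .735 .874 0 0 0 0;-1 .735 .874 0 0 0 0'; python3 -m handwheel '-1 0 0 .3 0 0 0;-1 0 0 .55 0 0 0;-1 0 0 .75 0 0 0;-1 0 0 .86 0 0 0;-1 0 0 .86 0 0 0'; python3 -m handwheel '-1 0 0 0 0 0 0;-1 0 0 0 0 0 0'
```

```text
clock: 11.72
position: [0.4274, -0.1162, 0.1535]
ee_rot: [179.7, 0.2, 90.0]
wrist_force: [-0.7, 0.1, -2.4]
grip_width: 0.0384
gripper_force: 28.0
clock: 12.13
position: [0.5321, -0.0251, 0.1478]
ee_rot: [-179.9, -0.1, 90.1]
wrist_force: [-0.0, 0.2, -2.8]
grip_width: 0.0384
gripper_force: 28.0
clock: 12.55
position: [0.6367, 0.0624, 0.1475]
ee_rot: [-179.9, -0.0, 90.1]
wrist_force: [-0.2, -0.4, -3.0]
grip_width: 0.038
gripper_force: 28.0
clock: 12.97
position: [0.6339, 0.0598, 0.0438]
ee_rot: [-179.7, -0.0, 89.9]
wrist_force: [0.8, 0.1, -2.0]
grip_width: 0.0385
gripper_force: 28.0
clock: 13.13
position: [0.6363, 0.0603, 0.0479]
ee_rot: [179.9, 0.0, 89.9]
wrist_force: [0.0, -0.1, -1.5]
grip_width: 0.0383
gripper_force: 28.0
```

```bash
python3 -m handwheel '-1 0 0 .01 0 0 0;-1 0 0 .02 0 0 0;-1 0 0 .03 0 0 0;-1 0 0 .03 0 0 0;-1 0 0 .03 0 0 0'; python3 -m handwheel '-1 0 0 .008 0 0 0;-1 0 0 .008 0 0 0;-1 0 0 .008 0 0 0;-1 0 0 .008 0 0 0'
```

```text
clock: 13.55
position: [0.6359, 0.0608, 0.0432]
ee_rot: [180.0, -0.0, 89.9]
wrist_force: [-0.6, 1.2, -2.7]
grip_width: 0.0381
gripper_force: 28.0
clock: 13.88
position: [0.6359, 0.0608, 0.0422]
ee_rot: [180.0, -0.0, 89.9]
wrist_force: [0.0, -0.1, -1.5]
grip_width: 0.0378
gripper_force: 28.0
```

```bash
python3 -m handwheel '-1 0 0 .008 0 0 0;-1 0 0 .008 0 0 0;-1 0 0 .008 0 0 0;-1 0 0 .008 0 0 0'
```

```text
clock: 14.22
position: [0.636, 0.0607, 0.0415]
ee_rot: [180.0, 0.0, 89.9]
wrist_force: [-0.4, -0.1, -0.1]
grip_width: 0.0382
gripper_force: 28.0
```

Load is on the floor (the wrist no longer carries its weight). Release and go above load_d.

```bash
python3 -m handwheel '1 0 0 0 0 0 0;1 0 0 0 0 0 0;1 0 0 0 0 0 0;1 0 0 0 0 0 0;1 0 0 0 0 0 0'; python3 -m handwheel '1 0 0 0 0 0 0;1 0 0 0 0 0 0;1 0 0 0 0 0 0;1 0 0 0 0 0 0;1 0 0 0 0 0 0'; python3 -m handwheel '1 0 0 -.3 0 0 0;1 0 0 -.6 0 0 0;1 0 0 -.8 0 0 0;1 0 0 -1 0 0 0;1 0 0 -1 0 0 0'; python3 -m handwheel '1 .74 -.467 0 0 0 0;1 .74 -.467 0 0 0 0;1 .74 -.467 0 0 0 0;1 .74 -.467 0 0 0 0'; python3 -m handwheel '1 .74 -.467 0 0 0 0;1 .74 -.467 0 0 0 0;1 .74 -.467 0 0 0 0;1 .74 -.467 0 0 0 0';  python3 -m handwheel '1 .74 -.467 0 0 0 0;1 .74 -.467 0 0 0 0;1 .74 -.467 0 0 0 0;1 .74 -.467 0 0 0 0;1 .74 -.467 0 0 0 0'
```

```text
clock: 14.63
position: [0.6359, 0.0607, 0.0412]
ee_rot: [180.0, -0.0, 89.9]
wrist_force: [0.4, 0.1, -0.4]
grip_width: 0.0692
gripper_force: 0.0
clock: 15.05
position: [0.6359, 0.0607, 0.0412]
ee_rot: [-180.0, -0.0, 89.9]
wrist_force: [1.1, 0.0, 0.4]
grip_width: 0.0883
gripper_force: 0.0
clock: 15.47
position: [0.6377, 0.0606, 0.1666]
ee_rot: [179.5, 0.0, 89.9]
wrist_force: [0.4, -0.2, 0.8]
grip_width: 0.0883
gripper_force: 0.0
clock: 15.8
position: [0.5776, 0.153, 0.1608]
ee_rot: [-179.9, -0.0, 90.2]
wrist_force: [0.2, -0.9, 0.2]
grip_width: 0.0884
gripper_force: 0.0
clock: 16.13
position: [0.5222, 0.241, 0.1608]
ee_rot: [-179.9, -0.0, 90.2]
wrist_force: [-0.3, 0.3, -0.7]
grip_width: 0.0882
gripper_force: 0.0
clock: 16.55
position: [0.4686, 0.3269, 0.1608]
ee_rot: [180.0, 0.0, 90.0]
wrist_force: [-0.7, 0.4, -0.5]
grip_width: 0.0881
gripper_force: 0.0
```

```bash
python3 - <<'E'
from h import *
s=robot.state();S=s["position"];print(S)
c=[]
for n,P in(("scene",[.63,.06,.05]),("scene",[.468,.327,.06])):
    im=robot.grab_frame(n)[:,:,::-1].copy()
    k=cv2.findContours((sil(n,.4679,.327,0,.043,.08)>.5).astype(np.uint8),0,1)[0];cv2.drawContours(im,k,-1,(0,255,0),1)
    u,v=proj(n,P)[0].astype(int); c.append(cv2.resize(im[v-60:v+60,u-60:u+60],(400,400)))
cv2.imwrite("pics/p6.png",np.hstack(c))
E
```

```text
[0.46857527 0.32692359 0.16084527]
```

View pics/p6.png

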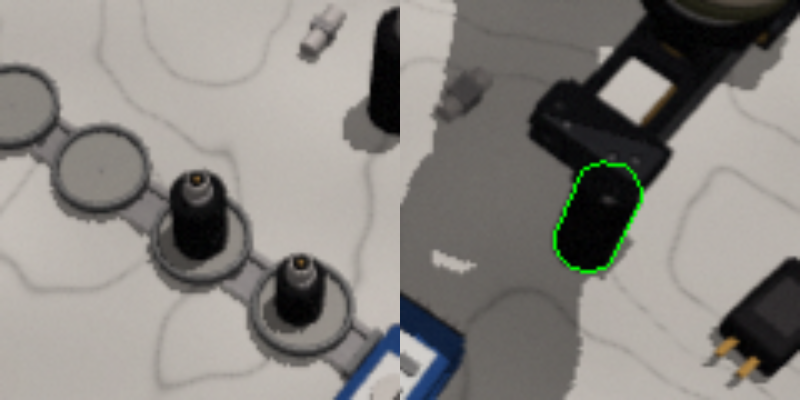

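Loads a (198,220) and c (300,290) stand upright in their cups. load_d (598,218) fits its outline, with the gripper above it. Next, grasp d.

```bash
python3 -m handwheel '1 0 0 .3 0 0 0;1 0 0 .6 0 0 0;1 0 0 .85 0 0 0;1 0 0 .93 0 0 0;1 0 0 .93 0 0 0'; python3 -m handwheel '-1 0 0 0 0 0 0;-1 0 0 0 0 0 0;-1 0 0 0 0 0 0;-1 0 0 0 0 0 0;-1 0 0 0 0 0 0' 32;  python3 -m handwheel '-1 0 0 0 0 0 0;-1 0 0 0 0 0 0;-1 0 0 0 0 0 0;-1 0 0 0 0 0 0;-1 0 0 0 0 0 0'
```

```text
clock: 17.07
position: [0.4679, 0.3257, 0.0476]
ee_rot: [-179.8, 0.1, 89.8]
wrist_force: [-0.2, 0.5, -0.5]
grip_width: 0.0879
gripper_force: 0.0
clock: 17.48
position: [0.4684, 0.3275, 0.0505]
ee_rot: [179.9, -0.0, 89.9]
wrist_force: [-0.1, 0.1, -0.4]
grip_width: 0.057
gripper_force: 0.0
clock: 17.9
position: [0.468, 0.3274, 0.0498]
ee_rot: [-180.0, -0.0, 89.9]
wrist_force: [-1.5, -0.1, 4.4]
grip_width: 0.0422
gripper_force: 32.0
```

```bash
python3 -m handwheel '-1 0 0 -.3 0 0 0;-1 0 0 -.6 0 0 0;-1 0 0 -.8 0 0 0;-1 0 0 -1 0 0 0;-1 0 0 -1 0 0 0'; python3 -m handwheel '-1 -.3 .15 0 0 0 0;-1 -.6 .3 0 0 0 0;-1 -.9 .44 0 0 0 0;-1 -.993 .49 0 0 0 0;-1 -.993 .49 0 0 0 0';  python3 -m handwheel '-1 -.3 .15 0 0 0 0;-1 -.6 .3 0 0 0 0;-1 -.9 .44 0 0 0 0;-1 -.993 .49 0 0 0 0;-1 -.993 .49 0 0 0 0'; python3 -m handwheel '-1 -.3 .15 0 0 0 0;-1 -.6 .3 0 0 0 0;-1 -.9 .44 0 0 0 0;-1 -.993 .49 0 0 0 0;-1 -.993 .49 0 0 0 0'; python3 -m handwheel '-1 0 0 .3 0 0 0;-1 0 0 .55 0 0 0;-1 0 0 .75 0 0 0;-1 0 0 .86 0 0 0;-1 0 0 .86 0 0 0'; python3 -m handwheel '-1 0 0 0 0 0 0;-1 0 0 0 0 0 0'
```

```text
clock: 18.32
position: [0.4695, 0.328, 0.1737]
ee_rot: [179.6, -0.2, 89.9]
wrist_force: [-0.0, -0.4, -2.2]
grip_width: 0.0422
gripper_force: 32.0
clock: 18.73
position: [0.5275, 0.2053, 0.1677]
ee_rot: [-179.9, 0.1, 89.7]
wrist_force: [-1.3, -0.1, -3.3]
grip_width: 0.0425
gripper_force: 32.0
clock: 19.15
position: [0.5859, 0.0871, 0.1681]
ee_rot: [-179.9, 0.0, 89.8]
wrist_force: [-0.5, 0.9, -3.6]
grip_width: 0.042
gripper_force: 32.0
clock: 19.57
position: [0.6445, -0.0313, 0.1681]
ee_rot: [-179.9, -0.0, 89.8]
wrist_force: [0.4, 0.9, -3.6]
grip_width: 0.0422
gripper_force: 32.0
clock: 19.98
position: [0.642, -0.0272, 0.0633]
ee_rot: [-179.7, -0.1, 90.1]
wrist_force: [-0.3, -0.6, -3.6]
grip_width: 0.0423
gripper_force: 32.0
clock: 20.15
position: [0.6442, -0.0289, 0.0672]
ee_rot: [179.9, -0.0, 90.0]
wrist_force: [0.1, -0.3, -3.0]
grip_width: 0.0424
gripper_force: 32.0
```

```bash
python3 -m handwheel '-1 0 0 .01 0 0 0;-1 0 0 .02 0 0 0;-1 0 0 .03 0 0 0;-1 0 0 .03 0 0 0;-1 0 0 .03 0 0 0'; python3 -m handwheel '-1 0 0 .008 0 0 0;-1 0 0 .008 0 0 0;-1 0 0 .008 0 0 0;-1 0 0 .008 0 0 0'
```

```text
clock: 20.57
position: [0.6441, -0.0304, 0.0628]
ee_rot: [180.0, -0.0, 89.9]
wrist_force: [-0.8, 0.2, -2.5]
grip_width: 0.0421
gripper_force: 32.0
clock: 20.9
position: [0.6441, -0.0304, 0.0618]
ee_rot: [-180.0, -0.0, 89.9]
wrist_force: [0.0, 0.4, -3.2]
grip_width: 0.0424
gripper_force: 32.0
```

```bash
python3 -m handwheel '-1 0 0 .008 0 0 0;-1 0 0 .008 0 0 0;-1 0 0 .008 0 0 0;-1 0 0 .008 0 0 0'
```

```text
clock: 21.23
position: [0.6442, -0.0304, 0.0613]
ee_rot: [180.0, 0.0, 89.9]
wrist_force: [-0.8, -0.2, 1.9]
grip_width: 0.0425
gripper_force: 32.0
```

Contact. Release and go above load_b.

```bash
python3 -m handwheel '1 0 0 0 0 0 0;1 0 0 0 0 0 0;1 0 0 0 0 0 0;1 0 0 0 0 0 0;1 0 0 0 0 0 0'; python3 -m handwheel '1 0 0 0 0 0 0;1 0 0 0 0 0 0;1 0 0 0 0 0 0;1 0 0 0 0 0 0;1 0 0 0 0 0 0'; python3 -m handwheel '1 0 0 -.3 0 0 0;1 0 0 -.6 0 0 0;1 0 0 -.8 0 0 0;1 0 0 -1 0 0 0;1 0 0 -1 0 0 0'; python3 -m handwheel '1 .5 -.8 0 0 0 0;1 .5 -.8 0 0 0 0;1 .5 -.8 0 0 0 0;1 .5 -.8 0 0 0 0'; python3 -m handwheel '1 .5 -.8 0 0 0 0;1 .5 -.8 0 0 0 0;1 .5 -.8 0 0 0 0;1 .5 -.8 0 0 0 0;1 .5 -.8 0 0 0 0'
```

```text
clock: 21.65
position: [0.6441, -0.0304, 0.0609]
ee_rot: [180.0, 0.0, 89.9]
wrist_force: [0.0, -0.9, -0.5]
grip_width: 0.0735
gripper_force: 0.0
clock: 22.07
position: [0.6441, -0.0303, 0.0609]
ee_rot: [180.0, 0.0, 89.9]
wrist_force: [-0.5, -0.4, 1.0]
grip_width: 0.0881
gripper_force: 0.0
clock: 22.48
position: [0.6457, -0.0306, 0.1864]
ee_rot: [179.5, 0.1, 89.9]
wrist_force: [0.2, -0.4, 1.7]
grip_width: 0.0879
gripper_force: 0.0
clock: 22.82
position: [0.5441, 0.0325, 0.1804]
ee_rot: [-179.8, -0.1, 90.1]
wrist_force: [-0.8, 0.6, -0.4]
grip_width: 0.0886
gripper_force: 0.0
clock: 23.23
position: [0.452, 0.0902, 0.181]
ee_rot: [180.0, 0.0, 90.0]
wrist_force: [0.4, 0.3, -0.2]
grip_width: 0.0882
gripper_force: 0.0
```

```bash
python3 - <<'E'
from h import *
s=robot.state();S=s["position"];print(S)
c=[]
for n,P in(("scene",[.65,-.05,.04]),("scene",[.4523,.0895,.06])):
    im=robot.grab_frame(n)[:,:,::-1].copy()
    k=cv2.findContours((sil(n,.4523,.0895,0,.047,.10)>.5).astype(np.uint8),0,1)[0];cv2.drawContours(im,k,-1,(0,255,0),1)
    u,v=proj(n,[.653,-.1205,.0185])[0].astype(int); cv2.circle(im,(u,v),1,(0,0,255),-1)
    u,v=proj(n,P)[0].astype(int); c.append(cv2.resize(im[v-60:v+60,u-60:u+60],(400,400)))
cv2.imwrite("pics/p7.png",np.hstack(c))
E
```

```text
[0.45199435 0.09019396 0.1809859 ]
```

View pics/p7.png

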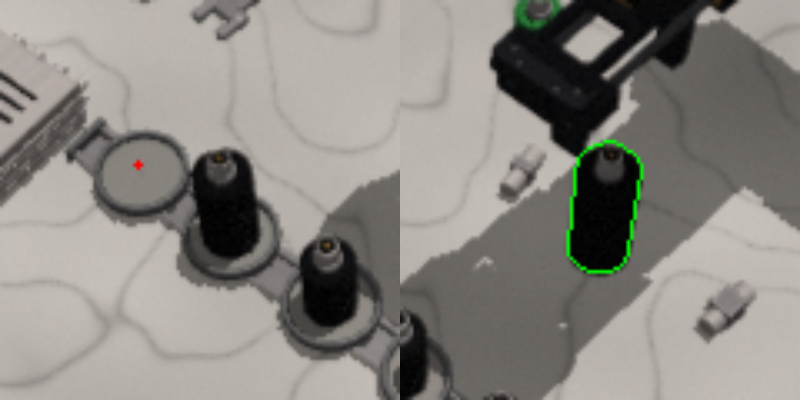

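d stands in the third cup at (228,215). My mark for cup 4 is about 2 px off its centre, so I'll refine that from the masks, then grasp b.

```bash
python3 - <<'E'
from h import *
robot.grab_frame("scene"); L=robot.regions_of("scene","cup_a")
for l in L:
    p=np.array(cv2.minAreaRect(max(cv2.findContours(l["mask"].astype(np.uint8),0,1)[0],key=len))[0])
    if np.hypot(*(p-[250,196]))<10:
        print(p,l["conf"]); r=tri({"scene":p,"top":[368.8,156.0]},(.65,-.12,.02)); print(r.x.round(4),r.cost)
E
python3 -m handwheel '1 0 0 .3 0 0 0;1 0 0 .6 0 0 0;1 0 0 .85 0 0 0;1 0 0 .92 0 0 0;1 0 0 .92 0 0 0'; python3 -m handwheel '-1 0 0 0 0 0 0;-1 0 0 0 0 0 0;-1 0 0 0 0 0 0;-1 0 0 0 0 0 0;-1 0 0 0 0 0 0' 38;  python3 -m handwheel '-1 0 0 0 0 0 0;-1 0 0 0 0 0 0;-1 0 0 0 0 0 0;-1 0 0 0 0 0 0;-1 0 0 0 0 0 0'
```

```text
[250.30001831 196.6000061 ] 0.71
[ 0.6533 -0.1184  0.0111] 0.11909852671116526
clock: 23.85
position: [0.4517, 0.0894, 0.0689]
ee_rot: [-179.8, -0.0, 89.9]
wrist_force: [0.4, -0.2, -0.0]
grip_width: 0.0879
gripper_force: 0.0
clock: 24.27
position: [0.4526, 0.0898, 0.0713]
ee_rot: [179.9, 0.0, 89.9]
wrist_force: [0.5, 0.1, -0.3]
grip_width: 0.057
gripper_force: 0.0
clock: 24.68
position: [0.4525, 0.0898, 0.0708]
ee_rot: [180.0, 0.0, 89.9]
wrist_force: [0.4, 0.6, 5.2]
grip_width: 0.0465
gripper_force: 38.0
```

```bash
python3 -m handwheel '-1 0 0 -.3 0 0 0;-1 0 0 -.6 0 0 0;-1 0 0 -.8 0 0 0;-1 0 0 -1 0 0 0;-1 0 0 -1 0 0 0'; python3 -m handwheel '-1 -.25 .24 0 0 0 0;-1 -.5 .48 0 0 0 0;-1 -.75 .72 0 0 0 0;-1 -.87 .835 0 0 0 0;-1 -.87 .835 0 0 0 0'; python3 -m handwheel '-1 -.25 .24 0 0 0 0;-1 -.5 .48 0 0 0 0;-1 -.75 .72 0 0 0 0;-1 -.87 .835 0 0 0 0;-1 -.87 .835 0 0 0 0'; python3 -m handwheel '-1 0 0 .3 0 0 0;-1 0 0 .55 0 0 0;-1 0 0 .75 0 0 0;-1 0 0 .86 0 0 0;-1 0 0 .86 0 0 0'; python3 -m handwheel '-1 0 0 0 0 0 0;-1 0 0 0 0 0 0'; python3 -m handwheel '-1 0 0 .01 0 0 0;-1 0 0 .02 0 0 0;-1 0 0 .03 0 0 0;-1 0 0 .03 0 0 0;-1 0 0 .03 0 0 0'
```

```text
clock: 25.1
position: [0.4535, 0.0898, 0.1938]
ee_rot: [179.7, 0.0, 90.0]
wrist_force: [0.9, -0.2, -3.3]
grip_width: 0.0461
gripper_force: 38.0
clock: 25.52
position: [0.5536, -0.0178, 0.1875]
ee_rot: [-179.8, 0.0, 89.7]
wrist_force: [0.1, -0.1, -4.4]
grip_width: 0.0462
gripper_force: 38.0
clock: 25.93
position: [0.6532, -0.122, 0.1867]
ee_rot: [-179.8, -0.0, 89.8]
wrist_force: [0.2, -0.8, -4.5]
grip_width: 0.0461
gripper_force: 38.0
clock: 26.35
position: [0.6503, -0.1176, 0.0834]
ee_rot: [-179.6, -0.1, 90.0]
wrist_force: [0.8, 0.4, -3.3]
grip_width: 0.0459
gripper_force: 38.0
clock: 26.52
position: [0.6518, -0.1184, 0.0864]
ee_rot: [-179.9, -0.0, 90.0]
wrist_force: [0.1, -1.3, -3.1]
grip_width: 0.0464
gripper_force: 38.0
clock: 26.93
position: [0.6523, -0.1192, 0.0836]
ee_rot: [-180.0, -0.0, 89.9]
wrist_force: [0.6, -0.5, -3.7]
grip_width: 0.0462
gripper_force: 38.0
```

```bash
python3 -m handwheel '-1 0 0 .008 0 0 0;-1 0 0 .008 0 0 0;-1 0 0 .008 0 0 0;-1 0 0 .008 0 0 0'; python3 -m handwheel '-1 0 0 .006 0 0 0;-1 0 0 .006 0 0 0;-1 0 0 .006 0 0 0;-1 0 0 .006 0 0 0'
```

```text
clock: 27.27
position: [0.6524, -0.1192, 0.0828]
ee_rot: [180.0, 0.0, 89.9]
wrist_force: [0.4, -0.0, -4.5]
grip_width: 0.0465
gripper_force: 38.0
clock: 27.6
position: [0.6524, -0.1192, 0.082]
ee_rot: [180.0, 0.0, 89.9]
wrist_force: [-0.8, 0.1, -4.4]
grip_width: 0.0462
gripper_force: 38.0
```

```bash
python3 -m handwheel '-1 0 0 .006 0 0 0;-1 0 0 .006 0 0 0;-1 0 0 .006 0 0 0;-1 0 0 .006 0 0 0'
```

```text
clock: 27.93
position: [0.6525, -0.1192, 0.0816]
ee_rot: [180.0, 0.0, 89.9]
wrist_force: [-1.5, 0.3, 0.7]
grip_width: 0.0464
gripper_force: 38.0
```

Contact. Release, lift and back away.

```bash
python3 -m handwheel '1 0 0 0 0 0 0;1 0 0 0 0 0 0;1 0 0 0 0 0 0;1 0 0 0 0 0 0;1 0 0 0 0 0 0'; python3 -m handwheel '1 0 0 0 0 0 0;1 0 0 0 0 0 0;1 0 0 0 0 0 0;1 0 0 0 0 0 0;1 0 0 0 0 0 0'; python3 -m handwheel '1 0 0 -.3 0 0 0;1 0 0 -.6 0 0 0;1 0 0 -.8 0 0 0;1 0 0 -1 0 0 0;1 0 0 -1 0 0 0'; python3 -m handwheel '1 -.3 -1 0 0 0 0;1 -.3 -1 0 0 0 0;1 -.3 -1 0 0 0 0;1 -.3 -1 0 0 0 0;1 -.3 -1 0 0 0 0'; python3 -m handwheel '1 -.8 -1 0 0 0 0;1 -.8 -1 0 0 0 0;1 -.8 -1 0 0 0 0;1 -.8 -1 0 0 0 0;1 -.8 -1 0 0 0 0'
python3 - <<'E'
from h import *
a=[]
for n in("scene","top"):
    im=robot.grab_frame(n)[:,:,::-1]
    u,v=proj(n,[.64,.02,.04])[0].astype(int); a.append(cv2.resize(im[v-90:v+90,u-90:u+90],(400,400)))
cv2.imwrite("pics/p8.png",np.hstack(a))
E
```

```text
clock: 28.35
position: [0.6525, -0.1192, 0.0813]
ee_rot: [180.0, 0.0, 89.9]
wrist_force: [-0.2, -0.2, -0.4]
grip_width: 0.0773
gripper_force: 0.0
clock: 28.77
position: [0.6524, -0.1192, 0.0813]
ee_rot: [-180.0, -0.0, 89.9]
wrist_force: [-0.2, 0.5, -0.5]
grip_width: 0.0878
gripper_force: 0.0
clock: 29.18
position: [0.6538, -0.1196, 0.2069]
ee_rot: [179.5, 0.2, 89.9]
wrist_force: [0.5, 0.7, 0.4]
grip_width: 0.088
gripper_force: 0.0
clock: 29.6
position: [0.531, -0.1554, 0.2011]
ee_rot: [-180.0, -0.0, 89.8]
wrist_force: [1.5, -0.1, 0.4]
grip_width: 0.0883
gripper_force: 0.0
clock: 30.02
position: [0.4106, -0.2537, 0.2014]
ee_rot: [-180.0, 0.1, 89.8]
wrist_force: [-0.4, 0.1, 0.1]
grip_width: 0.0881
gripper_force: 0.0
```

View pics/p8.png

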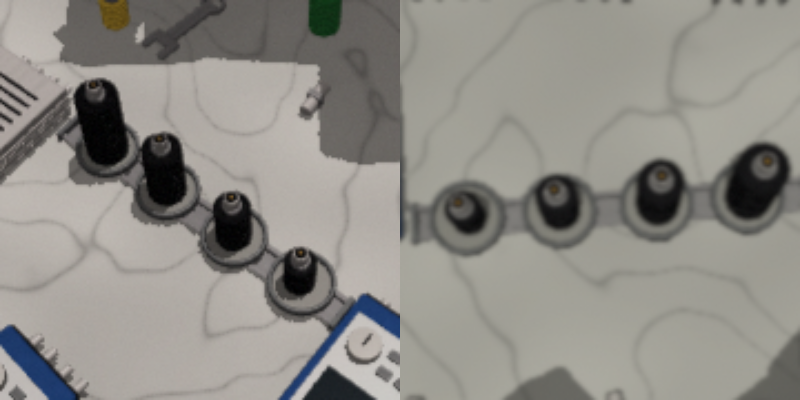

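All four loads stand upright in their wells. From the meter outward they are c (300,270), a (232,222), d (162,175) and b (100,125) in the left crop. The contact heights match the cup floor in every case.

```bash
python3 -c "
from workcell import robot
print(robot.close_job())"
```

```text
the job is handed in; nothing more can be done
None
```

I handed the job in with all four loads upright in the cups in size order, smallest (c) next to the blue meter, then a, d and b; nothing was knocked over, and it took about 30 s of the 120 s allowed.

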